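# Tip the tubes off the soldering board and bin the plates

## Robot

A 6-joint arm with a two-finger parallel gripper is mounted at the origin on the work surface. World frame = base frame: x ahead of the robot, y to its left, z up, the work surface at z = 0. Lengths are in m, angles in rad, forces in N, time in s.
With the tool pointing down it reaches from about 0.3 to 1 m from the base axis. Payload 5.1 kg.
Tool frame: the origin (TCP) lies midway between the tips of the shut fingers; the grasp point (between the pads) lies 19 mm behind it; z points along the fingers, y is the line along which they close (so a half turn about z gives the same grasp; the last joint's range is limited). The gripper opens to 95 mm and grips with 3 to 60 N. Pads are 20 mm wide; open, the fingers measure 119 mm over their backs; the gripper's body (75 mm by 180 mm) begins 59 mm behind the grasp point.
Start: joints at [1.077, 0.124, 1.65, -0, 1.367, -0.083], TCP at [0.26, 0.596, 0.215] pointing down, gripper open.
Joint ranges: [-2.61, 2.61], [-1.02, 2.33], [0.03, 2.71], [-1.35, 4.49], [0.32, 2.68], [-2.91, 2.91]. Speed limits (rad/s): [2.57, 2.57, 3.14, 3.14, 3.14, 3.14].

## Interface

Orientations are given as a 3x3 rotation matrix whose columns are the frame's x, y, z axes.
In Python, from bench import observe, viewer, close_job gives the robot as it stands.
- The arm moves only by the tool carry_out, never from a script. Its argument "deltas" is one flat list of numbers, 6 for each row, row after row: the shift along the world's x, y, z in m, then the turn, a rotation vector about the world's x, y, z in degrees. A call has 1 to 8 rows; each row is the pose to reach, as a shift and turn from the pose commanded when the call began; what a row does not reach only later rows make up. A row lasts 1/10 s, in which the tool goes at most 50 mm and 8.59 degrees, less where a joint would pass 70% of its speed; a pose out of reach is approached as far as the arm can. A call with a gripper value outside its range is refused whole. "grip" is the closure, from -1 (fully open) to 1 (shut), so that 0 is half open, set as the call begins (left out, the last holds). The fingers move at their own pace and stop on an object; "grip_force" is the grip in N (left out, the last holds). Time passes only in rows, so rows that repeat a pose let the fingers close. It gives the time, the measured TCP pose, the force, the opening and the grip force at its end, in the units of the state.
- observe(): the state, without advancing time (a new reading comes with each control period).
- viewer.capture(name): name is "scene" or "side" or "wrist"; returns the picture (384x512x3 uint8, red, green, blue); there is no depth.
- viewer.camera_model(name): a dict with "camera_matrix" (3x3 intrinsics, pixels), "origin" and "attitude" of the camera in the world; the wrist camera has in their place "tool_from_camera" (4x4, takes a point from camera to tool coordinates, whose origin is the TCP and whose axes are the flange's). Camera axes: x right, y down, z forward; pixel columns grow to the right and rows downward; lengths in m; the calibration is good to about 2 mm. A picture is of the moment at which its call begins: read the wrist's pose just before it. camera_model takes no time and is no camera call.
- close_job(): hands the job in; it is judged then, once.
The state is a dict: "time_s": time; "joints": joint angles; "joint_vel": joint speeds; "joint_efforts": joint torques, N m; "tool_pos": TCP position; "tcp_rot": TCP orientation; "force": force on the tool from outside, world axes, zero at the start; "wrist_torque": the same for the moment, N m; "width": finger opening in m; "grip_force": force on a finger pad.
Only numpy, scipy, OpenCV 4.12 (cv2) and the standard library are available. Lean on these libraries where they do the work, as an engineer would, in place of code of your own. Each camera call takes 0.05 s, during which the arm holds its last target. There are 200 camera calls.

## Task

Tip the hinged soldering board up from its handle side so that both brass tubes roll off its far edge into the catch tray, but only so far that the flat brass plates stay on the board. Hold it tipped until the tubes are in the tray, then lower it gently all the way down without letting it drop. Then clear both plates off the board into the open steel box beside its end, leaving the firebrick and the charcoal block where they are.

Things in the scene. Friction and masses are not known exactly. Their poses are not given: they have to be found in the camera images.
- handle (a point): Middle of the grip of the board's steel handle: a plain round bar 10 mm thick and 120 mm long, parallel to the hinge, on two posts at its ends, so that it forms an upright U with its bar's axis 45 mm above the board's top face. It stands on the robot's side of the board, 185 mm from the hinge line towards the robot, and 61 mm above the hinge line while the board is down. This point moves with the board; its y axis is along the bar.
- hinge (a point): Fixed point in the middle of the hinge line, which runs along the board's far long edge (the edge away from the robot), 46 mm above the table and 16 mm below the board's top face. Its frame is that of the fixed stand: x horizontal, square to the hinge, from the handle side to the tray side; y along the hinge line; z up.
- board (a joint): Tilt of the board in rad: 0 lying level on its stand, growing as the handle is lifted, at most 0.9. Nothing holds the board up: it weighs 0.9 kg, needs about 10 N at the handle and falls back when let go. The tubes begin to roll at about 0.10 to 0.13 rad; the plates lie still up to at least 0.4 rad and slide beyond that.
- board_mid (a point): Fixed point at the centre of the top face of the board while it lies level, 62 mm above the table. Axes as for hinge. The board is a pale refractory slab in a steel edge frame, 210 mm across (x) by 360 mm along the hinge (y) and about 16 mm thick. Its far edge and both its ends (at y = -180 and +180 mm) are flush and open; along the robot's side runs a lip 10 mm high, and the handle stands 25 mm inside that lip, at x = -80 mm.
- tray_in (a point): Centre of the inner floor of the fixed sheet-steel catch tray along the far edge of the board, 4 mm above the table; axes as for hinge. Inside it measures 162 mm (x) by 382 mm (y); its wall next to the board is 42 mm high, its far wall 76 mm, its end walls 54 mm. It begins 15 mm beyond the hinge line.
- box: Open steel box for the plates, loose, 0.95 kg, 200 mm (x) by 160 mm (y), 45 mm high, walls and floor 4 mm thick. Origin at the centre of its underside, z up. It stands on the table close to one end of the board, left or right (8 to 20 mm from the board's end), its rim 17 mm below the board's top face.
- tube0_center (a point): Centre of a brass tube, 40 mm outside diameter, 70 mm long, 0.16 kg, lying on the board roughly parallel to the hinge. Its y axis is along the tube; the others turn as it rolls.
- tube1_center (a point): Centre of the other brass tube, the same.
- plate0_center (a point): Centre of a flat brass plate lying on the board, 72 mm (its x) by 56 mm (its y) and 6 mm thick, 0.2 kg, with four small screw holes; z is up while it lies flat.
- plate1_center (a point): Centre of the other brass plate, the same.
- brick: Buff firebrick, 230 (x) by 114 (y) by 58 mm high, loose, standing at the other end of the board from the box. Origin at the centre of its underside. To be left alone.
- charcoal: Black charcoal soldering block, 140 (x) by 70 (y) by 30 mm high, loose on the table beyond the right-hand (-y) end of the board, past the box or brick there. Origin at the centre of its underside. To be left alone.
Not all that is in view belongs to the job. What is shaped like the part that bears plate0_center but pink is not meant. What is shaped like the part that bears tube1_center but blue is not meant.

How it is judged:
By the outcome, as a careful person would: the job done as asked, in the order asked, and still so for the second after the job is handed in, with the robot touching nothing.
It also fails if it takes over 64 s, if anything falls off the work surface, if the arm or the gripper's body presses on something with over 40 N, if the wrist force passes 120 N, or if a joint passes its speed limit or range.

## Working session

There is one attempt and no reset: what is moved stays moved. The work goes in short steps, Python scripts to look and compute and a tool call to move; the robot and the scene stay as the last step left them, time stands still between calls to the robot, and variables do not carry over. Pictures are saved under pics/ and viewed, at most 10 in all, crops included, and the job is handed in when it is done.

Besides the shell and the picture viewer there is one more tool, called after ">>>" as name(argument=value, ...), one argument or row to a line, values as JSON. carry_out: Moves the arm, as the interface text tells. Its arguments: {"type":"object","properties":{"deltas":{"type":"array"},"grip":{"type":"number"},"grip_force":{"type":"number"}},"required":["deltas"]}

```bash
mkdir -p pics; ls
python3 - <<'E'
from bench import observe, viewer
import cv2
for n in("scene","side"):
    im=viewer.capture(n); cv2.imwrite(f"pics/{n}0.png",cv2.resize(im[:,:,::-1],(800,600),interpolation=cv2.INTER_CUBIC)); cv2.imwrite(f"raw_{n}.png",im[:,:,::-1])
    print(viewer.camera_model(n))
print(viewer.camera_model("wrist"))
s=observe();print(s)
E
```

```text
pics
{'camera_matrix': array([[490.64212792,   0.        , 256.50490845],
       [  0.        , 490.64212792, 185.87279641],
       [  0.        ,   0.        ,   1.        ]]), 'origin': array([ 1.03244037, -1.00039933,  1.02019641]), 'attitude': array([[ 0.86980596,  0.33831753, -0.35913623],
       [ 0.49311882, -0.57178392,  0.6556653 ],
       [ 0.01647474, -0.74739842, -0.6641718 ]])}
{'camera_matrix': array([[357.47203308,   0.        , 254.42616162],
       [  0.        , 357.47203308, 188.10580635],
       [  0.        ,   0.        ,   1.        ]]), 'origin': array([0.44254241, 0.72727813, 0.69940904]), 'attitude': array([[-0.99432   , -0.08238936,  0.06737746],
       [-0.10376196,  0.60949527, -0.78597008],
       [ 0.02368933, -0.78849699, -0.61458222]])}
{'camera_matrix': array([[303.98513845,   0.        , 258.24519842],
       [  0.        , 303.98513845, 190.45186868],
       [  0.        ,   0.        ,   1.        ]]), 'tool_from_camera': array([[ 4.86808746e-04, -9.63351996e-01, -2.68239996e-01,
         7.58723686e-02],
       [ 9.99999627e-01,  2.77744707e-04, 
[... 320 characters left out ...]
    1.36751301e+00, -8.26172632e-02]), 'joint_vel': array([-0.00038427, -0.00121067, -0.00382659,  0.00038281, -0.00100067,
       -0.00208334]), 'joint_efforts': array([ 6.61220947e-04, -4.18878722e+01, -3.61098289e+01,  7.77471531e-02,
        4.61085245e-02, -7.05863818e-05]), 'tool_pos': array([0.25931395, 0.59539372, 0.2135181 ]), 'tcp_rot': array([[-9.16812076e-01,  3.99317938e-01, -8.95798564e-04],
       [ 3.99318911e-01,  9.16810589e-01, -1.65886894e-03],
       [ 1.58861485e-04, -1.87858038e-03, -9.99998223e-01]]), 'force': array([-0.49571617,  0.93518375, -0.17230633]), 'wrist_torque': array([-0.00120431, -0.0202366 , -0.04947417]), 'grip_force': 0.0, 'width': 0.09521742740270427}
```

View pics/scene0.png

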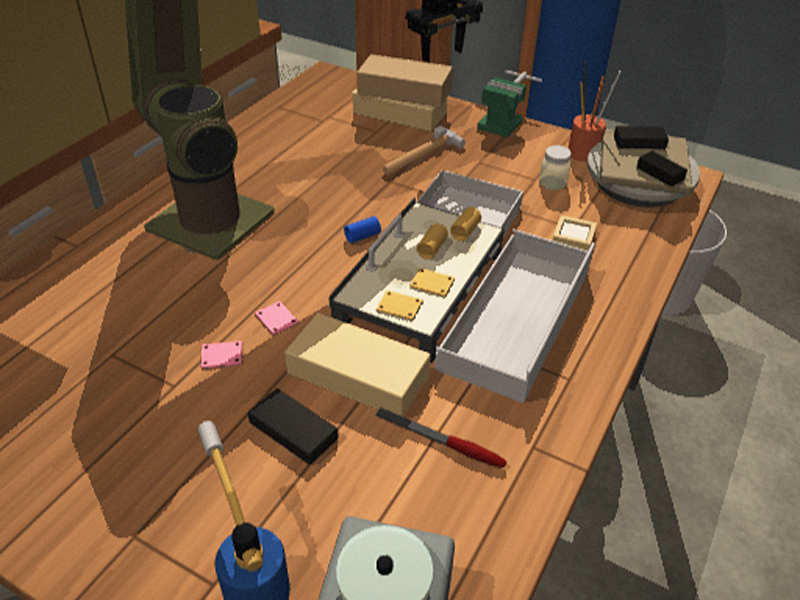

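View pics/side0.png

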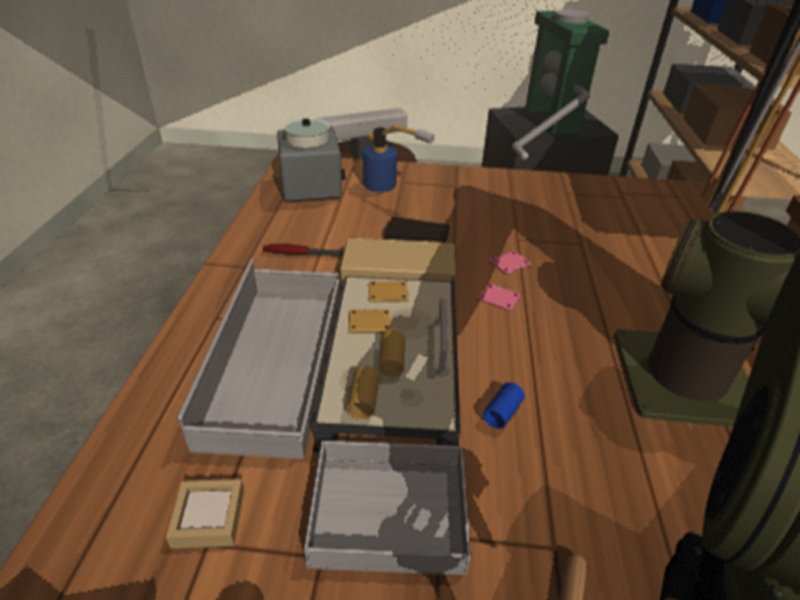

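The side view shows the box at the board's +y end, near (390,505). The brick is at the −y end, the plates are at (388,291) and (370,320), the tubes at (392,352) and (363,390), and the handle runs from (443,300) to (433,375). I'll enlarge this area to read it more closely.

Run:
```python
import cv2
im=cv2.imread("raw_side.png")[165:295,190:310]; cv2.imwrite("pics/c1.png",cv2.resize(im,None,fx=4.6,fy=4.6,interpolation=cv2.INTER_CUBIC))
im=cv2.imread("raw_scene.png")[105:235,200:350]; cv2.imwrite("pics/c2.png",cv2.resize(im,None,fx=4.6,fy=4.6,interpolation=cv2.INTER_CUBIC))
```

```text
(no output)
```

View pics/c1.png

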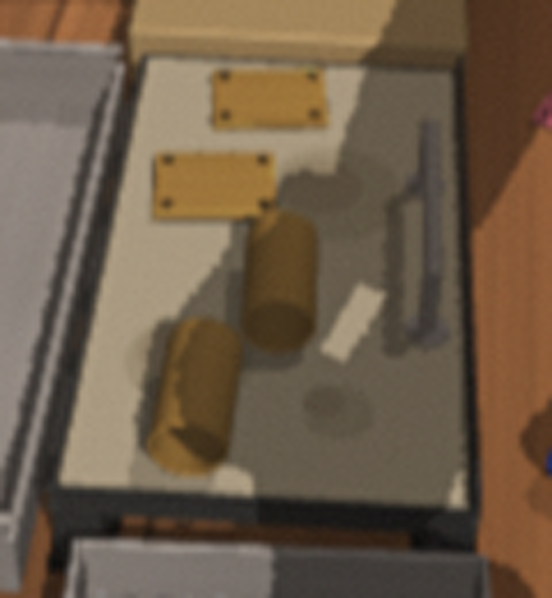

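View pics/c2.png

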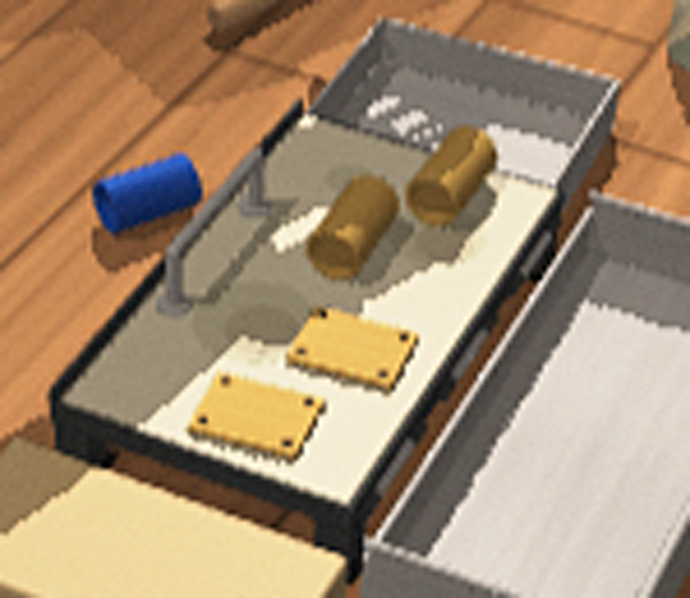

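The crops show the far edge corners of the board in the side crop at (142,55) and (55,490). The handle bar's −y end is at (431,122). In the scene crop the bar ends are at (178,248) and (255,152), and plate holes and tube ends are visible in both.

```bash
cat > h.py <<'E'
import numpy as np
from bench import observe, viewer
def ray(n,u,v,z):
    m=viewer.camera_model(n);K=m["camera_matrix"]
    d=m["attitude"]@np.linalg.solve(K,[u,v,1]);o=m["origin"]
    return o+d*(z-o[2])/d[2]
def S(u,v,z): return ray("side",190+u/4.6,165+v/4.6,z)
def C(u,v,z): return ray("scene",200+u/4.6,105+v/4.6,z)
E
python3 - <<'E'
from h import *
np.set_printoptions(precision=4,suppress=True)
print("side far -y",S(142,55,.062),"far +y",S(57,488,.062),"near+y",S(474,510,.072),"near -y",S(463,55,.072))
print("scene near-y",C(57,400,.072),"far -y",C(350,500,.062),"far +y",C(560,187,.062), "near+y",C(300,105,.072))
print("bar side",S(431,122,.107),S(433,265,.107),"scene",C(178,248,.107),C(258,152,.107))
for nm,F,pts in(("p S",S,[(225,76),(313,74),(226,115),(314,114)]),("p1 S",S,[(168,160),(264,160),(167,204),(263,204)]),
 ("p C",C,[(225,380),(309,402),(202,420),(287,442)]),("p1 C",C,[(320,314),(403,337),(299,350),(382,374)])):
  P=[F(*p,.068) for p in pts];print(nm,np.mean(P,0),P[1]-P[0],P[2]-P[0])
print("tubes S",S(283,215,.095),S(280,330,.082),S(210,325,.095),S(195,445,.082))
print("tubes C",C(372,185,.09),C(337,255,.082),C(467,140,.09),C(433,200,.082))
# box (800x600 side img): corners of rim z=.045
for p in((322,447),(463,447),(468,555),(308,555)): print("box",ray("side",p[0]*.64,p[1]*.64,.045))
E
```

```text
side far -y [ 0.6183 -0.1287  0.062 ] far +y [0.5961 0.2265 0.062 ] near+y [0.3956 0.223  0.072 ] near -y [ 0.4096 -0.1435  0.072 ]
scene near-y [ 0.4239 -0.1515  0.072 ] far -y [ 0.6181 -0.1277  0.062 ] far +y [0.5998 0.2248 0.062 ] near+y [0.4002 0.2059 0.072 ]
bar side [ 0.4284 -0.0261  0.107 ] [0.4226 0.0944 0.107 ] scene [ 0.4332 -0.0206  0.107 ] [0.4257 0.0976 0.107 ]
p S [ 0.5298 -0.09    0.068 ] [-0.0556 -0.0097  0.    ] [-0.0062  0.0398  0.    ]
p1 S [ 0.5515 -0.002   0.068 ] [-0.0569 -0.0076  0.    ] [-0.006   0.0393  0.    ]
p C [ 0.5332 -0.0934  0.068 ] [0.0557 0.0089 0.    ] [ 0.0064 -0.0394  0.    ]
p1 C [ 0.5544 -0.0064  0.068 ] [ 0.0573  0.0071 -0.    ] [ 0.0055 -0.0384 -0.    ]
tubes S [0.506  0.0522 0.095 ] [0.499 0.127 0.082] [0.5337 0.1407 0.095 ] [0.5311 0.2086 0.082 ]
tubes C [0.5004 0.1248 0.09  ] [0.5115 0.0538 0.082 ] [0.5337 0.2059 0.09  ] [0.5397 0.1408 0.082 ]
box [0.5832 0.2526 0.045 ]
box [0.3858 0.2285 0.045 ]
box [0.3781 0.384  0.045 ]
box [0.5674 0.4061 0.045 ]
```

>>> carry_out(
  deltas=[0.166, -0.559, 0, 0, 0, -63.3, 0.166, -0.559, 0, 0, 0, -63.3, 0.166, -0.559, 0, 0, 0, -63.3, 0.166, -0.559, 0, 0, 0, -63.3, 0.166, -0.559, 0, 0, 0, -63.3, 0.166, -0.559, 0, 0, 0, -63.3, 0.166, -0.559, 0, 0, 0, -63.3, 0.166, -0.559, 0, 0, 0, -63.3],
)

```text
time_s: 0.9
tool_pos: [0.3733, 0.2106, 0.2143]
tcp_rot: [[-0.052, 0.999, 0.0], [0.999, 0.052, -0.0], [-0.0, 0.0, -1.0]]
force: [0.8, -0.1, -0.5]
width: 0.0954
grip_force: 0.0
```

>>> carry_out(
  deltas=[0.053, -0.174, 0, 0, 0, 0.2, 0.053, -0.174, 0, 0, 0, 0.2, 0.053, -0.174, 0, 0, 0, 0.2, 0.053, -0.174, 0, 0, 0, 0.2, 0.053, -0.174, 0, 0, 0, 0.2, 0.053, -0.174, 0, 0, 0, 0.2],
)

```text
time_s: 1.5
tool_pos: [0.4262, 0.0381, 0.2142]
tcp_rot: [[-0.057, 0.998, -0.001], [0.998, 0.057, 0.001], [0.001, -0.001, -1.0]]
force: [0.1, 0.0, 0.6]
width: 0.0953
grip_force: 0.0
```

```bash
python3 - <<'E'
from h import *
import cv2
s=observe();im=viewer.capture("wrist");cv2.imwrite("pics/w1.png",cv2.resize(im[:,:,::-1],(768,576),interpolation=cv2.INTER_CUBIC))
print(s["tool_pos"],s["tcp_rot"],s["width"])
E
cat >> h.py <<'E'
def W(s,u,v,z):
    m=viewer.camera_model("wrist");T=m["tool_from_camera"];R=np.array(s["tcp_rot"]);p=np.array(s["tool_pos"])
    d=R@T[:3,:3]@np.linalg.solve(m["camera_matrix"],[u,v,1]);o=p+R@T[:3,3]
    return o+d*(z-o[2])/d[2]
E
```

```text
[0.42618089 0.03809474 0.21417995] [[-5.66824659e-02  9.98391723e-01 -1.03218092e-03]
 [ 9.98392087e-01  5.66830288e-02  5.24497989e-04]
 [ 5.82161591e-04 -1.00079142e-03 -9.99999330e-01]] 0.09529350771837031
```

View pics/w1.png

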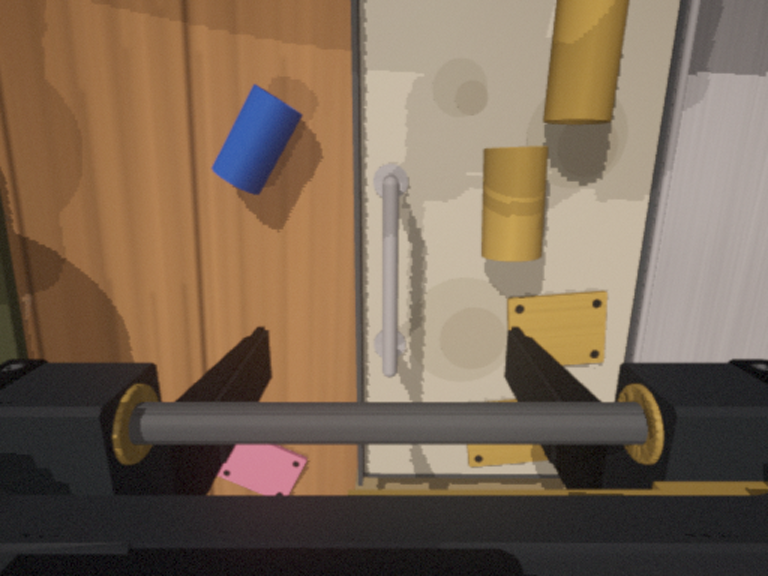

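The wrist view shows the bar vertical in the image, from (390,180) to (390,374), with the fingers on either side of it.

Run:
```python
from h import *
s=observe()
print(W(s,260,119,.107),W(s,260,250,.107))
```

```text
[0.42371288 0.10370275 0.107     ] [ 0.43142402 -0.02358695  0.107     ]
```

>>> carry_out(
  deltas=[0.001, 0.002, -0.04, 0, 0, 0, 0.001, 0.002, -0.08, 0, 0, 0, 0.001, 0.002, -0.11, 0, 0, 0, 0.001, 0.002, -0.126, 0, 0, 0, 0.001, 0.002, -0.126, 0, 0, 0],
)

```text
time_s: 2.05
tool_pos: [0.4246, 0.042, 0.0855]
tcp_rot: [[-0.061, 0.998, -0.007], [0.998, 0.061, 0.0], [0.001, -0.007, -1.0]]
force: [-0.7, 1.2, -0.4]
width: 0.0954
grip_force: 0.0
```

>>> carry_out(
  deltas=[0, 0, 0, 0, 0, 0, 0, 0, 0, 0, 0, 0, 0, 0, 0, 0, 0, 0, 0, 0, 0, 0, 0, 0, 0, 0, 0, 0, 0, 0, 0, 0, 0, 0, 0, 0, 0, 0, 0, 0, 0, 0, 0, 0, 0, 0, 0, 0],
  grip=1,
  grip_force=40,
)

```text
time_s: 2.85
tool_pos: [0.4274, 0.0404, 0.0886]
tcp_rot: [[-0.059, 0.998, -0.0], [0.998, 0.059, -0.0], [-0.0, -0.0, -1.0]]
force: [0.2, -0.9, -0.1]
width: 0.0365
grip_force: 0.0
```

>>> carry_out(
  deltas=[0, 0, 0, 0, 0, 0, 0, 0, 0, 0, 0, 0, 0, 0, 0, 0, 0, 0, 0, 0, 0, 0, 0, 0, 0, 0, 0, 0, 0, 0],
)

```text
time_s: 3.35
tool_pos: [0.4273, 0.0404, 0.0886]
tcp_rot: [[-0.059, 0.998, -0.0], [0.998, 0.059, -0.0], [0.0, -0.0, -1.0]]
force: [-0.3, -0.4, 0.5]
width: 0.0092
grip_force: 40.0
```

Run:
```python
import numpy as np
from scipy.spatial.transform import Rotation as Rn
# hinge from handle: +0.185 xb, -0.061 z ; TCP is 19 mm below grasp
xb=np.array([.998,.0585,0]);yb=np.array([-.0585,.998,0])
r=-.185*xb+np.array([0,0,.061-.0185])
for a in np.arange(.025,.351,.025):
    d=Rn.from_rotvec(a*yb).apply(r)-r
    print(round(a,3),d.round(4),(np.degrees(a)*yb).round(2))
```

```text
0.025 [0.0011 0.0001 0.0046] [-0.08  1.43  0.  ]
0.05 [0.0024 0.0001 0.0092] [-0.17  2.86  0.  ]
0.075 [0.0037 0.0002 0.0137] [-0.25  4.29  0.  ]
0.1 [0.0052 0.0003 0.0182] [-0.34  5.72  0.  ]
0.125 [0.0067 0.0004 0.0227] [-0.42  7.15  0.  ]
0.15 [0.0084 0.0005 0.0272] [-0.5   8.58  0.  ]
0.175 [0.0102 0.0006 0.0315] [-0.59 10.01  0.  ]
0.2 [0.0121 0.0007 0.0359] [-0.67 11.44  0.  ]
0.225 [0.0141 0.0008 0.0402] [-0.75 12.87  0.  ]
0.25 [0.0162 0.001  0.0444] [-0.84 14.3   0.  ]
0.275 [0.0185 0.0011 0.0486] [-0.92 15.72  0.  ]
0.3 [0.0208 0.0012 0.0527] [-1.01 17.15  0.  ]
0.325 [0.0232 0.0014 0.0568] [-1.09 18.58  0.  ]
0.35 [0.0257 0.0015 0.0608] [-1.17 20.01  0.  ]
```

>>> carry_out(
  deltas=[0.0005, 0, 0.0023, -0.04, 0.72, 0, 0.0011, 0.0001, 0.0046, -0.08, 1.43, 0, 0.0018, 0.0001, 0.0069, -0.12, 2.15, 0, 0.0024, 0.0001, 0.0092, -0.17, 2.86, 0, 0.003, 0.0002, 0.0115, -0.21, 3.58, 0, 0.0037, 0.0002, 0.0137, -0.25, 4.29, 0, 0.0044, 0.0003, 0.016, -0.3, 5.0, 0, 0.0052, 0.0003, 0.0182, -0.34, 5.72, 0],
)

```text
time_s: 4.15
tool_pos: [0.4325, 0.0407, 0.107]
tcp_rot: [[-0.059, 0.993, -0.101], [0.998, 0.058, -0.006], [-0.0, -0.102, -0.995]]
force: [1.8, 0.0, -7.6]
width: 0.0092
grip_force: 40.0
```

>>> carry_out(
  deltas=[0.0007, 0, 0.0023, -0.04, 0.72, 0, 0.0015, 0.0001, 0.0045, -0.08, 1.43, 0, 0.0023, 0.0001, 0.0068, -0.12, 2.15, 0, 0.0032, 0.0002, 0.009, -0.16, 2.86, 0, 0.0041, 0.0002, 0.0112, -0.2, 3.57, 0, 0.005, 0.0003, 0.0133, -0.25, 4.29, 0, 0.005, 0.0003, 0.0133, -0.25, 4.29, 0, 0.005, 0.0003, 0.0133, -0.25, 4.29, 0],
)

```text
time_s: 4.95
tool_pos: [0.4376, 0.041, 0.1202]
tcp_rot: [[-0.059, 0.983, -0.174], [0.998, 0.058, -0.01], [-0.0, -0.175, -0.985]]
force: [-0.3, -1.7, -6.8]
width: 0.009
grip_force: 40.0
```

Run:
```python
from h import *
import cv2
a=viewer.capture("side")[150:330,110:310,::-1]
b=viewer.capture("scene")[80:260,180:390,::-1]
cv2.imwrite("pics/t1.png",cv2.resize(np.hstack([a,b]),None,fx=1.9,fy=1.9,interpolation=cv2.INTER_CUBIC))
print(observe()["tool_pos"])
```

```text
[0.43756102 0.04096777 0.12013833]
```

View pics/t1.png

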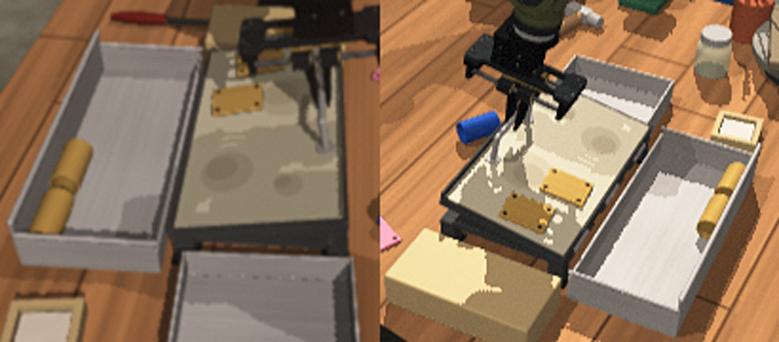

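Both tubes lie in the tray against its far wall, at (60,180) in the left half. The plates are still on the board, so I'll lower it.

>>> carry_out(
  deltas=[-0.0009, 0, -0.0021, 0.04, -0.72, 0, -0.0018, -0.0001, -0.0043, 0.09, -1.43, 0, -0.0026, -0.0001, -0.0065, 0.13, -2.15, 0, -0.0035, -0.0002, -0.0088, 0.17, -2.86, 0, -0.0043, -0.0002, -0.011, 0.21, -3.58, 0, -0.005, -0.0003, -0.0133, 0.25, -4.29, 0, -0.0058, -0.0003, -0.0155, 0.3, -5.0, 0, -0.0065, -0.0004, -0.0178, 0.34, -5.72, 0],
)

```text
time_s: 5.85
tool_pos: [0.431, 0.0407, 0.1022]
tcp_rot: [[-0.059, 0.996, -0.074], [0.998, 0.059, -0.004], [0.0, -0.074, -0.997]]
force: [-1.4, -2.3, -7.0]
width: 0.0089
grip_force: 40.0
```

>>> carry_out(
  deltas=[-0.0007, 0, -0.0023, 0.04, -0.72, 0, -0.0013, -0.0001, -0.0045, 0.08, -1.43, 0, -0.0019, -0.0001, -0.0068, 0.12, -2.15, 0, -0.0026, -0.0001, -0.0091, 0.17, -2.86, 0, -0.0031, -0.0002, -0.0112, 0.2, -3.57, 0, -0.0034, -0.0002, -0.0124, 0.23, -3.93, 0, -0.0037, -0.0002, -0.0137, 0.25, -4.29, 0, -0.0037, -0.0002, -0.0137, 0.25, -4.29, 0],
)

```text
time_s: 6.65
tool_pos: [0.4274, 0.0405, 0.0887]
tcp_rot: [[-0.059, 0.998, 0.0], [0.998, 0.059, 0.0], [0.0, 0.0, -1.0]]
force: [-0.6, -1.7, -6.5]
width: 0.0091
grip_force: 40.0
```

>>> carry_out(
  deltas=[0, 0, -0.0003, 0, 0, 0, 0, 0, -0.0006, 0, 0, 0, 0, 0, -0.0008, 0, 0, 0, 0, 0, -0.0008, 0, 0, 0, 0, 0, -0.0008, 0, 0, 0],
)

```text
time_s: 7.15
tool_pos: [0.4274, 0.0405, 0.0886]
tcp_rot: [[-0.059, 0.998, -0.001], [0.998, 0.059, -0.0], [0.0, -0.001, -1.0]]
force: [-5.0, -2.3, 0.5]
width: 0.0091
grip_force: 40.0
```

>>> carry_out(
  deltas=[0, 0, 0, 0, 0, 0, 0, 0, 0, 0, 0, 0, 0, 0, 0, 0, 0, 0, 0, 0, 0, 0, 0, 0, 0, 0, 0, 0, 0, 0, 0, 0, 0, 0, 0, 0, 0, 0, 0, 0, 0, 0],
  grip=-0.6,
)

```text
time_s: 7.85
tool_pos: [0.4275, 0.0405, 0.0879]
tcp_rot: [[-0.059, 0.998, 0.0], [0.998, 0.059, 0.0], [0.0, 0.0, -1.0]]
force: [-0.2, -0.5, 0.6]
width: 0.0593
grip_force: 0.0
```

>>> carry_out(
  deltas=[0, 0, 0.02, 0, 0, 0, 0, 0, 0.05, 0, 0, 0, 0, 0, 0.09, 0, 0, 0, 0, 0, 0.12, 0, 0, 0, 0, 0, 0.15, 0, 0, 0, 0, 0, 0.15, 0, 0, 0],
)

```text
time_s: 8.45
tool_pos: [0.43, 0.0404, 0.2431]
tcp_rot: [[-0.059, 0.998, 0.009], [0.998, 0.059, -0.0], [-0.001, 0.009, -1.0]]
force: [-0.0, -0.4, 0.4]
width: 0.0757
grip_force: 0.0
```

>>> carry_out(
  deltas=[0.042, -0.085, 0, 0, 0, -86, 0.042, -0.085, 0, 0, 0, -86, 0.042, -0.085, 0, 0, 0, -86, 0.042, -0.085, 0, 0, 0, -86, 0.042, -0.085, 0, 0, 0, -86, 0.042, -0.085, 0, 0, 0, -86, 0.042, -0.085, 0, 0, 0, -86, 0.042, -0.085, 0, 0, 0, -86],
)

```text
time_s: 9.25
tool_pos: [0.4689, -0.0445, 0.2362]
tcp_rot: [[0.912, 0.411, -0.002], [0.411, -0.912, 0.0], [-0.002, -0.001, -1.0]]
force: [0.5, 1.0, -0.8]
width: 0.076
grip_force: 0.0
```

>>> carry_out(
  deltas=[0, 0, 0, 0, 0, -17.3, 0, 0, 0, 0, 0, -17.3, 0, 0, 0, 0, 0, -17.3, 0, 0, 0, 0, 0, -17.3],
)

```text
time_s: 9.65
tool_pos: [0.4691, -0.0445, 0.2368]
tcp_rot: [[0.991, 0.13, -0.001], [0.13, -0.991, 0.0], [-0.001, -0.001, -1.0]]
force: [0.1, -0.7, 0.3]
width: 0.0758
grip_force: 0.0
```

Run:
```python
from h import *
import cv2,pickle
s=observe();im=viewer.capture("wrist");cv2.imwrite("pics/w2.png",cv2.resize(im[:,:,::-1],(768,576),interpolation=cv2.INTER_CUBIC))
pickle.dump(s,open("s2.pkl","wb"))
print(s["tool_pos"],s["tcp_rot"],s["width"],s["joints"])
```

```text
[ 0.46906762 -0.04447749  0.23683315] [[ 9.91491026e-01  1.30167383e-01 -1.41361385e-03]
 [ 1.30167986e-01 -9.91491895e-01  3.43166864e-04]
 [-1.35691754e-03 -5.24254134e-04 -9.99998942e-01]] 0.07575679276310494 [-2.08571042e-01 -2.98012894e-01  2.00734758e+00  4.34312409e-05
  1.43371200e+00  1.23168115e+00]
```

View pics/w2.png

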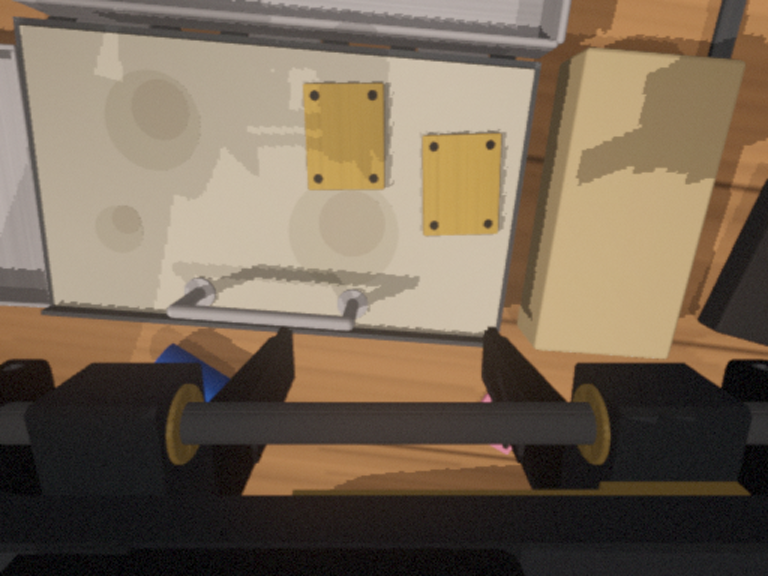

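The board lies level with the plates still in place. The plate holes are at (314,96), (372,95), (318,179), (374,178) and at (434,147), (490,145), (434,226), (488,224).

Run:
```python
from h import *
import pickle
s=pickle.load(open("s2.pkl","rb"))
for nm,pts in(("p1",[(314,96),(372,95),(318,179),(374,178)]),("p0",[(434,147),(490,145),(434,226),(488,224)])):
  P=[W(s,u/1.5,v/1.5,.068) for u,v in pts]; y=P[0]-P[1]+P[2]-P[3];x=P[0]-P[2]+P[1]-P[3]
  c=np.mean(P,0);print(nm,c,c-s["tool_pos"],np.degrees([np.arctan2(x[1],x[0]),np.arctan2(-y[0],y[1])]))
for p in((40,300),(15,20)): print("board end",W(s,p[0]/1.5,p[1]/1.5,.062))
```

```text
p1 [ 0.55352087 -0.00212497  0.068     ] [ 0.08445326  0.04235252 -0.16883315] [8.2192877  8.46014762]
p0 [ 0.53131684 -0.08980744  0.068     ] [ 0.06224922 -0.04532995 -0.16883315] [9.29532916 9.55799893]
board end [0.40056469 0.22486781 0.062     ]
board end [0.59999986 0.22677884 0.062     ]
```

>>> carry_out(
  deltas=[0.042, 0.021, -0.02, 0, 0, 0.4, 0.0845, 0.0424, -0.05, 0, 0, 0.8, 0.0845, 0.0424, -0.095, 0, 0, 0.8, 0.0845, 0.0424, -0.13, 0, 0, 0.8, 0.0845, 0.0424, -0.15, 0, 0, 0.8, 0.0845, 0.0424, -0.163, 0, 0, 0.8, 0.0845, 0.0424, -0.169, 0, 0, 0.8, 0.0845, 0.0424, -0.172, 0, 0, 0.8],
)

```text
time_s: 10.5
tool_pos: [0.5543, -0.0023, 0.0661]
tcp_rot: [[0.99, 0.142, 0.001], [0.142, -0.99, -0.0], [0.001, 0.0, -1.0]]
force: [0.1, 0.3, 1.0]
width: 0.0762
grip_force: 0.0
```

>>> carry_out(
  deltas=[0, 0, -0.0005, 0, 0, 0, 0, 0, -0.0005, 0, 0, 0, 0, 0, -0.0005, 0, 0, 0, 0, 0, -0.0005, 0, 0, 0, 0, 0, -0.0005, 0, 0, 0, 0, 0, -0.0005, 0, 0, 0],
  grip=1,
  grip_force=20,
)

```text
time_s: 11.1
tool_pos: [0.5548, -0.0022, 0.0665]
tcp_rot: [[0.99, 0.141, 0.002], [0.141, -0.99, -0.0], [0.002, 0.0, -1.0]]
force: [-1.2, -0.1, 4.9]
width: 0.0552
grip_force: 20.0
```

>>> carry_out(
  deltas=[0, 0, 0.005, 0, 0, 0, 0, 0, 0.02, 0, 0, 0, 0, 0, 0.04, 0, 0, 0, 0, 0, 0.06, 0, 0, 0, 0, 0, 0.06, 0, 0, 0],
)

```text
time_s: 11.6
tool_pos: [0.5561, -0.0023, 0.1291]
tcp_rot: [[0.99, 0.141, 0.006], [0.141, -0.99, -0.001], [0.006, 0.001, -1.0]]
force: [0.8, 0.9, -2.1]
width: 0.0552
grip_force: 20.0
```

Run:
```python
from h import *
import cv2
s=observe();a=viewer.capture("wrist")[:,:,::-1];b=viewer.capture("side")[150:375,130:330,::-1]
b=cv2.resize(b,(341,384))
cv2.imwrite("pics/g1.png",cv2.resize(np.hstack([a,b]),(798,360)))
print(s["tool_pos"],s["width"],s["grip_force"],s["force"])
```

```text
[ 0.55609507 -0.0023338   0.12905782] 0.05518530554926674 19.99743014574051 [ 0.81356148  0.86690862 -2.07779108]
```

View pics/g1.png

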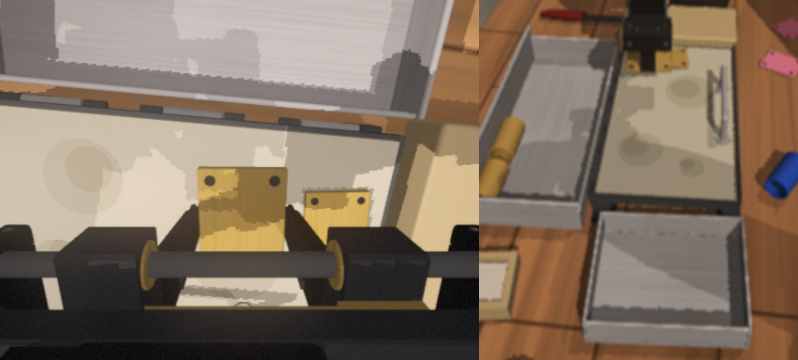

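>>> carry_out(
  deltas=[-0.003, 0.03, 0.01, 0, 0, 0, -0.008, 0.078, 0.01, 0, 0, 0, -0.013, 0.126, 0.01, 0, 0, 0, -0.018, 0.174, 0.01, 0, 0, 0, -0.023, 0.222, 0.01, 0, 0, 0, -0.027, 0.27, 0.01, 0, 0, 0, -0.031, 0.31, 0.01, 0, 0, 0, -0.032, 0.325, 0, 0, 0, 0],
)

```text
time_s: 12.5
tool_pos: [0.5211, 0.3263, 0.1249]
tcp_rot: [[0.99, 0.144, 0.0], [0.144, -0.99, 0.001], [0.0, -0.001, -1.0]]
force: [0.6, -0.5, -2.3]
width: 0.0552
grip_force: 20.0
```

>>> carry_out(
  deltas=[0, 0, -0.02, 0, 0, 0, 0, 0, -0.05, 0, 0, 0, 0, 0, -0.08, 0, 0, 0, 0, 0, -0.1, 0, 0, 0, 0, 0, -0.11, 0, 0, 0, 0, 0, -0.115, 0, 0, 0, 0, 0, -0.115, 0, 0, 0],
)

```text
time_s: 13.2
tool_pos: [0.5221, 0.3226, 0.0102]
tcp_rot: [[0.99, 0.141, -0.0], [0.141, -0.99, -0.0], [-0.0, 0.0, -1.0]]
force: [0.9, 0.6, -2.6]
width: 0.0547
grip_force: 20.0
```

>>> carry_out(
  deltas=[0, 0, 0, 0, 0, 0, 0, 0, 0, 0, 0, 0, 0, 0, 0, 0, 0, 0, 0, 0, 0, 0, 0, 0, 0, 0, 0.04, 0, 0, 0, 0, 0, 0.08, 0, 0, 0, 0, 0, 0.12, 0, 0, 0, 0, 0, 0.13, 0, 0, 0],
  grip=-0.6,
)

```text
time_s: 14.0
tool_pos: [0.525, 0.3245, 0.1471]
tcp_rot: [[0.99, 0.141, 0.009], [0.141, -0.99, 0.005], [0.01, -0.003, -1.0]]
force: [0.9, 0.6, 1.2]
width: 0.0756
grip_force: 0.0
```

>>> carry_out(
  deltas=[0.001, -0.04, 0, 0, 0, 1.3, 0.002, -0.09, 0, 0, 0, 1.3, 0.003, -0.14, 0, 0, 0, 1.3, 0.005, -0.19, 0, 0, 0, 1.3, 0.006, -0.24, 0, 0, 0, 1.3, 0.007, -0.29, 0, 0, 0, 1.3, 0.008, -0.34, 0, 0, 0, 1.3, 0.009, -0.385, 0, 0, 0, 1.3],
)

```text
time_s: 14.8
tool_pos: [0.5304, -0.0643, 0.1399]
tcp_rot: [[0.987, 0.163, -0.0], [0.163, -0.987, -0.0], [-0.0, 0.0, -1.0]]
force: [0.4, 0.6, -0.1]
width: 0.0757
grip_force: 0.0
```

>>> carry_out(
  deltas=[0, -0.0275, 0, 0, 0, 0, 0, -0.0275, 0, 0, 0, 0, 0, -0.0275, 0, 0, 0, 0],
)

```text
time_s: 15.1
tool_pos: [0.5306, -0.0898, 0.1398]
tcp_rot: [[0.987, 0.162, -0.001], [0.162, -0.987, 0.001], [-0.001, -0.001, -1.0]]
force: [0.8, 0.4, -0.4]
width: 0.076
grip_force: 0.0
```

>>> carry_out(
  deltas=[0.0005, 0, -0.02, 0, 0, 0, 0.0005, 0, -0.04, 0, 0, 0, 0.0005, 0, -0.055, 0, 0, 0, 0.0005, 0, -0.065, 0, 0, 0, 0.0005, 0, -0.071, 0, 0, 0, 0.0005, 0, -0.074, 0, 0, 0, 0.0005, 0, -0.074, 0, 0, 0],
)

```text
time_s: 15.8
tool_pos: [0.5316, -0.0895, 0.0664]
tcp_rot: [[0.987, 0.164, 0.0], [0.164, -0.987, 0.0], [0.0, -0.0, -1.0]]
force: [-0.2, 0.5, 0.7]
width: 0.0759
grip_force: 0.0
```

>>> carry_out(
  deltas=[0, 0, 0, 0, 0, 0, 0, 0, 0, 0, 0, 0, 0, 0, 0, 0, 0, 0, 0, 0, 0, 0, 0, 0, 0, 0, 0, 0, 0, 0, 0, 0, 0, 0, 0, 0],
  grip=1,
)

```text
time_s: 16.4
tool_pos: [0.5319, -0.0898, 0.0669]
tcp_rot: [[0.987, 0.163, 0.001], [0.163, -0.987, -0.0], [0.001, 0.0, -1.0]]
force: [-0.6, -0.4, 2.2]
width: 0.0551
grip_force: 20.0
```

>>> carry_out(
  deltas=[0, 0, 0.005, 0, 0, 0, 0, 0, 0.02, 0, 0, 0, 0, 0, 0.04, 0, 0, 0, 0, 0, 0.06, 0, 0, 0, 0, 0, 0.065, 0, 0, 0],
)

```text
time_s: 16.9
tool_pos: [0.5332, -0.0901, 0.1349]
tcp_rot: [[0.987, 0.164, 0.005], [0.164, -0.987, -0.001], [0.005, 0.002, -1.0]]
force: [0.9, -0.3, -0.7]
width: 0.0551
grip_force: 20.0
```

>>> carry_out(
  deltas=[0, 0.03, 0.005, 0, 0, 0, 0, 0.08, 0.005, 0, 0, 0, 0, 0.13, 0.005, 0, 0, 0, 0, 0.18, 0.005, 0, 0, 0, -0.01, 0.228, 0.005, 0, 0, 0, -0.035, 0.27, 0.005, 0, 0, 0, -0.06, 0.31, 0.005, 0, 0, 0, -0.08, 0.352, 0.005, 0, 0, 0],
)

```text
time_s: 17.7
tool_pos: [0.4496, 0.2636, 0.1359]
tcp_rot: [[0.987, 0.164, -0.001], [0.164, -0.987, -0.0], [-0.001, 0.0, -1.0]]
force: [0.7, 0.5, -1.4]
width: 0.0553
grip_force: 20.0
```

>>> carry_out(
  deltas=[-0.016, 0.045, 0, 0, 0, 0, -0.0175, 0.0515, 0, 0, 0, 0, -0.0175, 0.0515, 0, 0, 0, 0],
)

```text
time_s: 18.0
tool_pos: [0.4331, 0.3147, 0.136]
tcp_rot: [[0.986, 0.166, -0.001], [0.166, -0.986, -0.001], [-0.001, 0.001, -1.0]]
force: [0.0, -0.2, -0.3]
width: 0.055
grip_force: 20.0
```

Run:
```python
from h import *
import cv2
s=observe();a=viewer.capture("wrist")[:,:,::-1];b=viewer.capture("side")[150:375,130:330,::-1]
b=cv2.resize(b,(341,384))
cv2.imwrite("pics/g2.png",cv2.resize(np.hstack([a,b]),(798,360)))
print(s["tool_pos"],s["width"],s["grip_force"],s["force"])
```

```text
[0.43313806 0.31470137 0.13599995] 0.05500134691814973 19.998655915260315 [ 0.00156155 -0.16455695 -0.32997416]
```

View pics/g2.png

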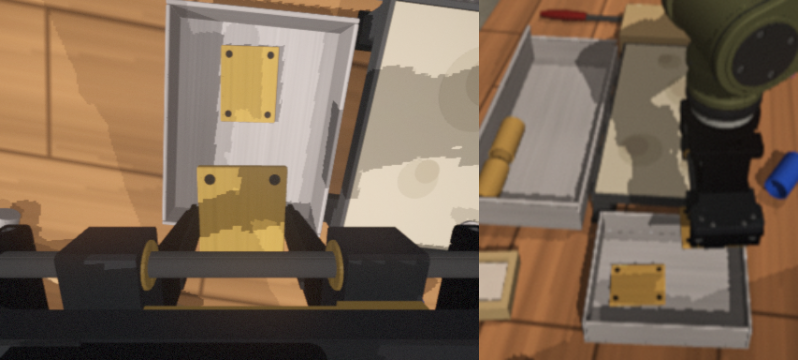

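The first plate lies flat in the box, with its centre at (250,84), and the second is held. The near rim corner of the box is at (165,221).

Run:
```python
from h import *
s=observe();k=853/798
for p in((165,221),(167,3),(357,17)): print(W(s,p[0]*k,p[1]*k,.045))
P=[W(s,u*k,v*k,.01) for u,v in((229,53),(271,55),(226,113),(268,115))];print(np.mean(P,0),s["tool_pos"])
```

```text
[0.38086232 0.38176984 0.045     ]
[0.57256993 0.397743   0.045     ]
[0.58790631 0.24304542 0.045     ]
[0.52282604 0.32131723 0.01      ] [0.43407534 0.31302598 0.1360144 ]
```

>>> carry_out(
  deltas=[0.004, -0.004, -0.02, 0, 0, 0, 0.004, -0.004, -0.05, 0, 0, 0, 0.004, -0.004, -0.08, 0, 0, 0, 0.004, -0.004, -0.105, 0, 0, 0, 0.004, -0.004, -0.118, 0, 0, 0, 0.004, -0.004, -0.123, 0, 0, 0, 0.004, -0.004, -0.125, 0, 0, 0, 0.004, -0.004, -0.125, 0, 0, 0],
)

```text
time_s: 18.9
tool_pos: [0.439, 0.31, 0.0124]
tcp_rot: [[0.987, 0.163, 0.002], [0.163, -0.987, 0.001], [0.002, -0.001, -1.0]]
force: [0.2, 0.4, -1.4]
width: 0.0549
grip_force: 20.0
```

>>> carry_out(
  deltas=[0, 0, 0, 0, 0, 0, 0, 0, 0, 0, 0, 0, 0, 0, 0, 0, 0, 0, 0, 0, 0, 0, 0, 0, 0, 0, 0.04, 0, 0, 0, 0, 0, 0.08, 0, 0, 0, 0, 0, 0.12, 0, 0, 0, 0, 0, 0.15, 0, 0, 0],
  grip=-0.6,
)

```text
time_s: 19.7
tool_pos: [0.4387, 0.3103, 0.1646]
tcp_rot: [[0.987, 0.164, 0.003], [0.164, -0.987, 0.002], [0.003, -0.001, -1.0]]
force: [1.0, 0.3, -0.5]
width: 0.0761
grip_force: 0.0
```

>>> carry_out(
  deltas=[-0.04, 0.02, 0.03, 0, 0, 0, -0.08, 0.04, 0.06, 0, 0, 0, -0.1, 0.1, 0.1, 0, 0, 0, -0.1, 0.13, 0.12, 0, 0, 0, -0.1, 0.15, 0.12, 0, 0, 0, -0.1, 0.15, 0.12, 0, 0, 0, -0.1, 0.15, 0.12, 0, 0, 0],
)

```text
time_s: 20.4
tool_pos: [0.3376, 0.46, 0.2811]
tcp_rot: [[0.986, 0.165, -0.0], [0.165, -0.986, -0.001], [-0.0, 0.001, -1.0]]
force: [0.1, -0.1, -0.0]
width: 0.0763
grip_force: 0.0
```

Run:
```python
from h import *
import cv2
a=viewer.capture("side")[130:375,100:330,::-1];b=viewer.capture("scene")[80:325,140:390,::-1]
cv2.imwrite("pics/f.png",cv2.resize(np.hstack([a,b]),None,fx=1.65,fy=1.65))
print(observe()["width"])
```

```text
0.07586883798780657
```

View pics/f.png

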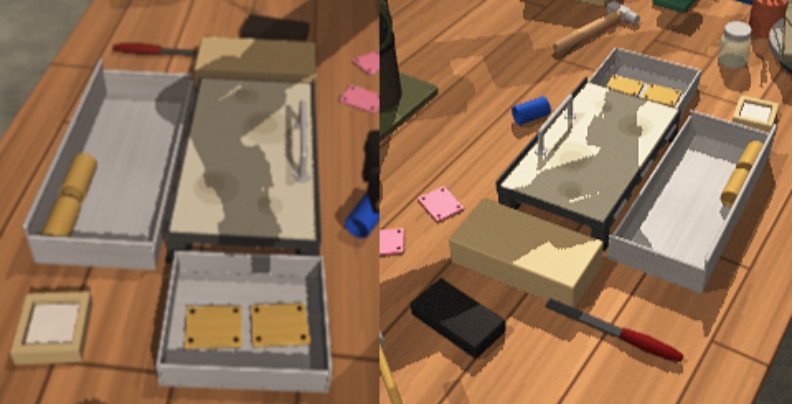

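Both plates are flat in the box and both tubes are in the tray. The board is down, and the brick and charcoal haven't moved.

```bash
python3 -c "
from bench import close_job
print(close_job())"
```

```text
the job is handed in; nothing more can be done
None
```

The job is done and handed in at about 20 s: both tubes are in the tray, the board was lowered gently and is level, both plates are in the box, and the firebrick and charcoal are untouched.

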